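# Index a carver's dividing head to the next flute with one turn of its hand wheel

### The job

Bring the half-fluted column in the dividing head round to its next flute: with a fingertip push the index pawl by its upright post until its nose is well clear of the notched disc, push the hand wheel round by its upright handle through exactly one full turn clockwise as seen from above, and then push the pawl back until its nose is fully home in the notch again. Only push with the fingers and never grip the handle or the post, do not force anything, and leave the gouge, the mallet, the oak offcut and the pencil lying round the head where they are.

Things in the scene. Friction and masses are not known exactly. Their poses are not given: they have to be found in the camera images.
- dividing_head: grey cast headstock (right) and tailstock (left) on a plywood board screwed to the bench, 190 x 470 x 18 mm (x -75 to 115, y -120 to 350), a wooden column between them. Origin: bench top, on the wheel's upright axis. x points away from the robot, y to its left along the column, turned by up to 0.25 rad. Headstock 131 mm high, tailstock 104
- wheel_centre (a point): on the axis of the hand wheel at the height of its rim's top, 170 mm above the bench. The wheel lies level: steel hub (nut to z 177 mm), three spokes, round rim of 68 mm outer radius. Nothing stands above it
- index_wheel (a joint): angle of the hand wheel, rad: 0 at the start (notch at the pawl), grows clockwise seen from above, one turn = 6.283; no stops within a turn and more either way. Friction of about 2 N at the handle holds it where it is left; it does not coast. It drives the column at 1/24 of its angle. Locked while the pawl's nose is in the notch
- wheel_handle (a point): middle of the wheel's handle, an upright black revolving grip 23 mm thick, z 174 to 230 mm, standing on the rim 60 mm from the axis; this point is at z 202 mm. At the start it bears 150 degrees counter-clockwise from the head's x axis seen from above (robot's side, to the left), and returns there after one turn
- wheel_notch (a point): middle of the one notch in the edge of the index disc, a flat steel disc (84 mm radius, z 136 to 144 mm) fixed under the wheel and turning with it; a slot 17 mm deep and 12 mm wide with a flared mouth of 19 mm, and at the start lies on the head's -y side
- index_pawl (a joint): angle of the pawl, rad: about 0 = nose home in the notch, 0.65 = wide open at its stop; opens counter-clockwise seen from above. The nose is clear of the disc above 0.25; if the notch is elsewhere it stops on the disc's edge at 0.24. Friction of about 1 N at the post holds it where it is left; no spring
- pawl_nose (a point): tip of the pawl's nose, z 140 mm. The pawl is a flat steel bell-crank 8 mm thick on an upright pivot at x 66, y -76 mm of the head. The tip is tapered: it enters the notch when the wheel is within about 0.08 rad (5 mm at the handle) of its true place and then draws the wheel true to 0.02 rad; pushing on the post takes it home
- pawl_post (a point): middle of the pawl's post, an upright black peg 18 mm thick, z 144 to 186 mm, on the pawl's tail 85 mm from the pivot; this point is at z 165 mm. Pawl home: at x 36, y -156 mm of the head. Opening swings it in an arc about the pivot, mostly along +x of the head (away from the robot), 54 mm to the stop. At least 50 mm is free on both sides of it
- carving_gouge: carving gouge with a dark handle, about 100 x 270 x 29 mm, lying on the bench between the robot and the column; origin at the centre of its underside
- carver_mallet: round wooden carver's mallet, 94 mm thick and 251 mm high, standing on its head beyond the column; origin at the centre of its underside
- oak_test_piece: oak offcut 42 x 70 x 22 mm, lying beyond the headstock; origin at the centre of its underside
- black_pencil: black marking pencil, 144 mm long, 11 mm thick, lying on the bench between the robot and the wheel; origin at the centre of its underside

How it is judged:
By the outcome, as a careful person would: the job done as asked, in the order asked, and still so for the second after the job is handed in, with the robot touching nothing.
It also fails if it takes over 70 s, if anything falls off the work surface, if the arm or the gripper's body presses on something with over 40 N, if the wrist force passes 120 N, or if a joint passes its speed limit or range.

### The arm

A 6-joint arm with a two-finger parallel gripper is mounted at the origin on a cart in front of the work surface, level with it; the furniture and walls round the work are solid. World frame = base frame: x ahead of the robot, y to its left, z up, the work surface at z = 0. Lengths are in m, angles in rad, forces in N, time in s.
With the tool pointing down it reaches from about 0.25 to 0.775 m from the base axis. Payload 4 kg.
Tool frame: the origin (TCP) lies at the very end of the fingers, on their centre line; the grasp point (between the pads) lies 19 mm behind it (robot.hold_point_z is the distance from the TCP to the grasp point, in m); z points along the fingers, y is the line along which they close (so a half turn about z gives the same grasp; the last joint's range is limited). The gripper opens to 94 mm and grips with 3 to 60 N. Pads are 16 mm wide; open, the fingers measure 119 mm over their backs; the gripper's body (75 mm by 177 mm) begins 78 mm behind the grasp point.
Start: joints at [1.127, 0.087, 1.371, -0, 1.684, -0.103], TCP at [0.184, 0.518, 0.206] pointing down, gripper open.
Joint ranges: [-3.1, 3.1], [-0.76, 2.03], [0.27, 2.55], [-1.08, 4.22], [0.17, 2.65], [-2.57, 2.57]. Speed limits (rad/s): [2.79, 2.79, 3.14, 3.14, 3.14, 3.14].

### API

Orientations are given as [roll, pitch, yaw] about the fixed x, y, z axes, in that order (R = Rz(yaw) Ry(pitch) Rx(roll)).
In Python, from bench import robot gives the robot as it stands.
- The arm moves only by the tool carry_out, never from a script. Its argument "steps" is a list of rows, each a list of 3 entries, a list of its own where there are three numbers: the shift along the tool's x, y, z in m, then the turn about the tool's z in units of 10 degrees (1.0 is 10 degrees), then the closure, from -1 (fully open) to 1 (shut). In form: [[[tx, ty, tz], roll, jaw], ...]. A call has 1 to 10 rows; each row is the pose to reach, as a shift and turn from the pose commanded when the call began, along the tool's axes at that moment; what a row does not reach only later rows make up. A row lasts 1/8 s, in which the tool goes at most 62.5 mm and 10.7 degrees, less where a joint would pass 70% of its speed; a pose out of reach is approached as far as the arm can. A call with a gripper value outside its range is refused whole. The fingers move at their own pace and stop on an object; the grip force is fixed at half the most. Time passes only in rows, so rows that repeat a pose let the fingers close. It gives the time, the measured TCP pose, the force, the opening and the grip force at its end, in the units of the state.
- robot.get_obs(): the state, without advancing time (a new reading comes with each control period).
- robot.snapshot(name): name is "side" or "top"; returns a dict with "image" (480x640x3 uint8, red, green, blue), "z_map" (480x640 float32, m along the optical axis (not along the pixel's ray), 0 where there is no reading), "mtx" (3x3 intrinsics, pixels), "D" ([k1, k2, p1, p2, k3] as OpenCV has them; the pictures are not rectified), "R" (3x3) and "t" (3): a world point X has camera coordinates R X + t. Camera axes: x right, y down, z forward; pixel columns grow to the right and rows downward; lengths in m; the calibration is good to about 2 mm. A picture is of the moment at which its call begins.
- robot.close_job(): hands the job in; it is judged then, once.
The state is a dict: "time": time; "joint_positions": joint angles; "qvel": joint speeds; "joint_torque": joint torques, N m; "tool_pos": TCP position; "ee_rot": TCP orientation; "wrist_force": force on the tool from outside, world axes, zero at the start; "wrist_torque": the same for the moment, N m; "width": finger opening in m; "finger_force": force on a finger pad.
Only numpy, scipy, OpenCV 4.12 (cv2) and the standard library are available. Lean on these libraries where they do the work, as an engineer would, in place of code of your own. Each camera call takes 0.05 s, during which the arm holds its last target. There are 200 camera calls.

## Working session

There is one attempt and no reset: what is moved stays moved. The work goes in short steps, Python scripts to look and compute and a tool call to move; the robot and the scene stay as the last step left them, time stands still between calls to the robot, and variables do not carry over. Pictures are saved under pics/ and viewed, at most 10 in all, crops included, and the job is handed in when it is done.

Besides the shell and the picture viewer there is one more tool, called after "Call:" in YAML: its name, and indented under it one key for each argument. carry_out: Moves the arm, as the interface text tells. Its arguments: {"type":"object","properties":{"steps":{"type":"array","items":{"type":"array"}}},"required":["steps"]}

```bash
mkdir -p pics; ls; cat > h.py <<'E'
from bench import robot
import numpy as np, cv2
def snap(n,f=None):
    s=robot.snapshot(n)
    if f: cv2.imwrite('pics/'+f,s['image'][:,:,::-1])
    return s
def cloud(s):
    h,w=s['z_map'].shape
    u,v=np.meshgrid(np.arange(w),np.arange(h))
    p=cv2.undistortPoints(np.stack([u,v],-1).reshape(-1,1,2).astype(np.float64),np.array(s['mtx']),np.array(s['D'])).reshape(h,w,2)
    z=s['z_map'][...,None]
    c=np.concatenate([p*z,z],-1)
    X=(c-np.array(s['t']))@np.array(s['R'])
    X[s['z_map']<=0]=np.nan
    return X
def proj(s,P):
    r=cv2.Rodrigues(np.array(s['R']))[0]
    return cv2.projectPoints(np.array(P,float).reshape(-1,3),r,np.array(s['t'],float),np.array(s['mtx']),np.array(s['D']))[0].reshape(-1,2)
E
python3 - <<'E'
from h import *
for n in('top','side'):
    s=snap(n,n+'0.png'); np.save(n+'0.npy',cloud(s))
print({k:np.round(v,3) for k,v in robot.get_obs().items()})
X=np.load('top0.npy'); print(np.nanmin(X,(0,1)),np.nanmax(X,(0,1)))
E
```

```text
pics
{'time': np.float64(0.1), 'joint_positions': array([ 1.127,  0.088,  1.372,  0.   ,  1.684, -0.103]), 'qvel': array([ 0.   , -0.   , -0.004,  0.   ,  0.   ,  0.001]), 'joint_torque': array([ 2.0000e-03, -3.4125e+01, -3.0330e+01,  7.2000e-02,  3.0000e-02,
       -0.0000e+00]), 'tool_pos': array([0.184, 0.518, 0.204]), 'ee_rot': array([-3.14 , -0.   ,  2.801]), 'wrist_force': array([-0.021, -0.469,  0.32 ]), 'wrist_torque': array([ 0.029, -0.003,  0.014]), 'finger_force': np.float64(0.0), 'width': np.float64(0.094)}
[-0.07630294 -1.35170601 -0.8825374 ] [1.83277485 1.23262438 0.2533881 ]
```

View pics/top0.png

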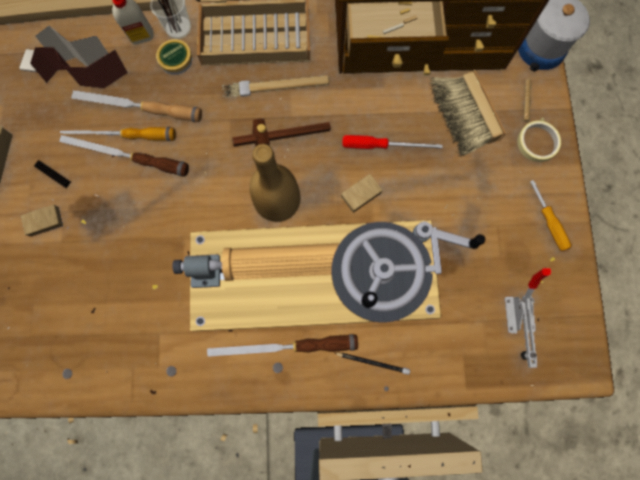

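View pics/side0.png

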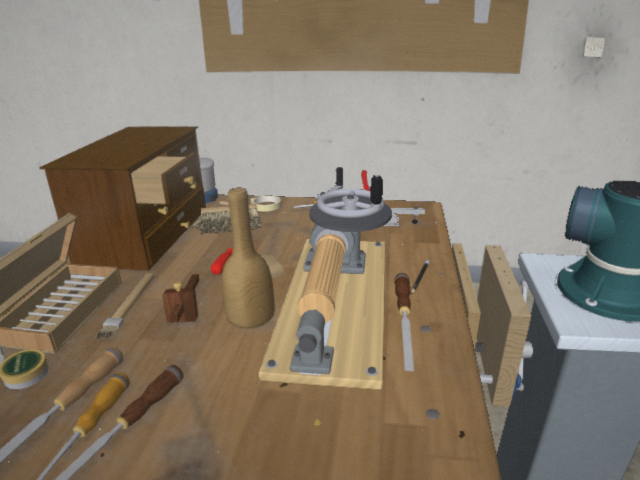

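The top view shows the head with hub at about (383,268), the handle top at (370,299), and the post at (477,240). The gouge and pencil lie below it, with the mallet at (275,190) and the oak at (361,193). The side view agrees.

```bash
cat > loc.py <<'E'
from h import *
def fitc(P):
    A=np.c_[2*P,np.ones(len(P))]; a=np.linalg.lstsq(A,(P**2).sum(1),rcond=None)[0]
    return a[:2],np.sqrt(a[2]+a[0]**2+a[1]**2)
E
python3 - <<'E'
from loc import *
X=np.load('top0.npy')
s=robot.snapshot('top')
print('base px',proj(s,[[0,0,0],[0.4,0,0],[0.184,0.518,0.2]]), 'cam',-np.array(s['R']).T@s['t'])
Z=X[...,2]
print('hub',X[268,383],'handle',X[298,370],'post',X[240,477])
hub=X[268,383,:2]
r=np.hypot(X[...,0]-hub[0],X[...,1]-hub[1])
m=(Z>.160)&(Z<.175)&(r<.08)&(r>.045)
P=X[m][:,:2]
for it in range(5):
    from scipy.optimize import least_squares
    f=least_squares(lambda c:np.hypot(*(P-c[:2]).T)-c[2],[*hub,.06],loss='soft_l1',f_scale=.003).x
print('rim',f,m.sum())
m=(Z>.13)&(Z<.15)&(r<.1)
Q=X[m]; print('disc z',np.median(Q[:,2]))
rr=np.hypot(Q[:,0]-f[0],Q[:,1]-f[1]); print('disc max r',np.percentile(rr,[90,98,100]))
m=(Z>.215)&(Z<.24)&(r<.09); P=X[m]; print('handle top',P.mean(0),P.min(0),P.max(0),m.sum(), np.degrees(np.arctan2(P[:,1].mean()-f[1],P[:,0].mean()-f[0])))
pp=X[240,477]; m=(Z>.175)&(Z<.2)&(np.hypot(X[...,0]-pp[0],X[...,1]-pp[1])<.03); P=X[m]; print('post',P.mean(0),P.min(0),P.max(0),m.sum())
# board
im=s['image'].astype(int)
m=(abs(Z-.018)<.005)&(X[...,0]>.2)&(X[...,0]<.8)&(r<.6)&(im[...,0]>170)
B=X[m][:,:2].astype(np.float32); rect=cv2.minAreaRect(B); print('board',rect)
for n,(v,u) in dict(mallet=(190,275),oak=(193,361),bigtool=(344,330),pencil=(362,370),clamp=(310,528),red=(275,541),drv=(230,555)).items(): print(n,X[v,u])
E
```

```text
base px [[375.16833808 586.23968415]
 [363.43731109 356.47241602]
 [ 24.9455459  518.8622297 ]] cam [0.40784589 0.0756323  0.97712365]
hub [ 0.5365868  -0.02429604  0.1820669 ] handle [0.48494133 0.00384767 0.23269198] post [ 0.5747334  -0.17671827  0.18663062]
rim [ 0.5375481  -0.02531245  0.05987772] 2237
disc z 0.14459180722695864
disc max r [0.08273628 0.09452857 0.09877695]
handle top [0.48578458 0.00401327 0.22766238] [ 0.47598031 -0.00743329  0.21504808] [0.49604609 0.01422308 0.23334221] 178 150.467035230578
post [ 0.57649362 -0.18088139  0.18379955] [ 0.56985005 -0.19182251  0.17504144] [ 0.58548924 -0.17388311  0.18907637] 95
board ((0.6018953323364258, -0.05450469255447388), (0.29661619663238525, 0.7877089381217957), 9.609637260437012)
mallet [0.68841598 0.1473702  0.13308124]
oak [ 0.71346899 -0.01139336  0.0186767 ]
bigtool [0.42504996 0.06197553 0.02869013]
pencil [ 0.38953472 -0.01082122  0.00993392]
clamp [ 0.47036684 -0.30717873  0.03559033]
red [ 0.52119664 -0.29631318  0.13468761]
drv [ 0.62322061 -0.38549071  0.02218113]
```

Call:
carry_out:
  steps:
    - [[0,0,-0.05],-1.0,1]
    - [[0,0,-0.09],-1.95,1]
    - [[0,0,-0.09],-1.95,1]
    - [[0,0,-0.09],-1.95,1]

```text
time: 0.65
tool_pos: [0.1837, 0.5181, 0.2942]
ee_rot: [-3.14, -0.001, 3.14]
wrist_force: [0.0, 0.4, -1.2]
width: 0.0575
finger_force: 0.0
```

```bash
python3 - <<'E'
from loc import *
o=robot.get_obs(); print(o['ee_rot'],o['tool_pos'],o['width'],o['joint_positions'])
X=np.load('top0.npy')
r=np.hypot(X[...,0]-.6035,X[...,1]+.100)
print('pivot',np.nanmax(X[r<.02][:,2]))
E
```

```text
[-3.13999920e+00 -7.34520961e-04  3.14007175e+00] [0.18370108 0.51810384 0.29422802] 0.057504871275094065 [ 1.12692616e+00  8.81943249e-02  1.19539095e+00 -1.90706039e-05
  1.85976188e+00 -4.42355262e-01]
pivot 0.15497501618271659
```

Call:
carry_out:
  steps:
    - [[-0.025,-0.05,0],0,1]
    - [[-0.05,-0.1,0],0,1]
    - [[-0.075,-0.15,0],0,1]
    - [[-0.1,-0.2,0],0,1]
    - [[-0.125,-0.25,0],0,1]
    - [[-0.15,-0.3,0],0,1]
    - [[-0.175,-0.35,0],0,1]
    - [[-0.2,-0.4,0],0,1]
    - [[-0.225,-0.45,0],0,1]
    - [[-0.25,-0.5,0],0,1]

```text
time: 1.9
tool_pos: [0.4333, 0.0165, 0.2931]
ee_rot: [3.141, -0.004, 3.14]
wrist_force: [1.0, 0.2, 0.0]
width: 0.0003
finger_force: 0.0
```

Call:
carry_out:
  steps:
    - [[-0.025,-0.05,0],0,1]
    - [[-0.05,-0.1,0],0,1]
    - [[-0.075,-0.15,0],0,1]
    - [[-0.1,-0.2,0],0,1]
    - [[-0.1,-0.2,0],0,1]
    - [[-0.1,-0.2,0.05],0,1]
    - [[-0.1,-0.2,0.1],0,1]
    - [[-0.1,-0.2,0.138],0,1]
    - [[-0.1,-0.2,0.138],0,1]

```text
time: 3.02
tool_pos: [0.5302, -0.1792, 0.1524]
ee_rot: [3.137, -0.01, -3.142]
wrist_force: [-0.1, -0.3, -0.3]
width: 0.0007
finger_force: 0.0
```

Call:
carry_out:
  steps:
    - [[-0.015,0,0],0,1]
    - [[-0.025,0,0],0,1]
    - [[-0.033,-0.001,0],0,1]
    - [[-0.041,-0.002,0],0,1]
    - [[-0.049,-0.003,0],0,1]
    - [[-0.057,-0.004,0],0,1]
    - [[-0.065,-0.004,0],0,1]
    - [[-0.071,-0.004,0],0,1]
    - [[-0.071,-0.004,0],0,1]

```text
time: 4.15
tool_pos: [0.6051, -0.1856, 0.1571]
ee_rot: [3.141, 0.0, 3.142]
wrist_force: [0.3, -0.5, -0.3]
width: 0.0003
finger_force: 0.0
```

```bash
python3 - <<'E'
from loc import *
s=snap('top'); cv2.imwrite('pics/t1.png',cv2.resize(s['image'][180:340,300:520,::-1],None,fx=3,fy=3))
E
```

```text
(no output)
```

View pics/t1.png

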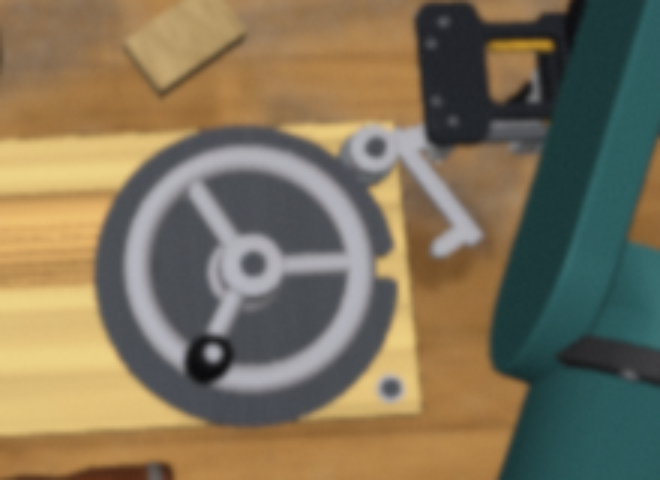

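The pawl is well open: the nose is at crop (440,248), with the disc edge at about x=395 and the notch empty. Next I work out the finger circle.

Call:
carry_out:
  steps:
    - [[0.025,0,0],0,1]
    - [[0.025,0,-0.055],0,1]
    - [[0.025,0,-0.11],0,1]
    - [[0.06,0.05,-0.11],0,1]
    - [[0.09,0.1,-0.11],0,1]
    - [[0.127,0.155,-0.11],0,1]
    - [[0.127,0.155,-0.11],0,1]
    - [[0.127,0.155,-0.07],0,1]
    - [[0.127,0.155,-0.034],0,1]
    - [[0.127,0.155,-0.034],0,1]

```text
time: 5.45
tool_pos: [0.476, -0.0311, 0.1882]
ee_rot: [3.141, -0.007, 3.14]
wrist_force: [0.5, -0.6, -0.0]
width: 0.0005
finger_force: 0.0
```

```bash
cat > circ.py <<'E'
import numpy as np
C=np.array([.5375,-.0253]); R=.060; B0=150.5
def handle(F,b):  # cw-most pushing: first bearing <= b with no penetration
    while True:
        H=C+R*np.array([np.cos(np.radians(b)),np.sin(np.radians(b))])
        d=np.hypot(*np.maximum(abs(H-F)-[.008,.0125],0))
        if d>=.0115: return b
        b-=.05
E
python3 - <<'E'
from circ import *
b=B0; F0=np.array([.478,-.031]); f=185.5; rows=[]
fs=list(np.arange(180,-190,-10))
prev=F0
for f in fs+list(np.arange(-181,-192,-1)):
    F=C+R*np.array([np.cos(np.radians(f)),np.sin(np.radians(f))])
    if f in fs or True: b=handle(F,b)
    d=F-F0
    print(f, np.round([-d[0],d[1]],3), round(b,1), round(B0-b,1))
E
```

```text
180 [0.001 0.006] 150.5 0.0
170 [-0.     0.016] 145.1 5.4
160 [-0.003  0.026] 134.6 15.9
150 [-0.008  0.036] 125.1 25.4
140 [-0.014  0.044] 116.4 34.1
130 [-0.021  0.052] 108.5 42.0
120 [-0.029  0.058] 100.0 50.5
110 [-0.039  0.062] 90.9 59.6
100 [-0.049  0.065] 81.2 69.3
90 [-0.06   0.066] 71.0 79.5
80 [-0.07   0.065] 60.0 90.5
70 [-0.08   0.062] 48.1 102.4
60 [-0.09   0.058] 35.8 114.7
50 [-0.098  0.052] 24.8 125.7
40 [-0.105  0.044] 14.8 135.7
30 [-0.111  0.036] 5.7 144.8
20 [-0.116  0.026] -3.3 153.8
10 [-0.119  0.016] -13.1 163.6
0 [-0.119  0.006] -23.6 174.1
-10 [-0.119 -0.005] -34.9 185.4
-20 [-0.116 -0.015] -45.4 195.9
-30 [-0.111 -0.024] -54.9 205.4
-40 [-0.105 -0.033] -63.5 214.0
-50 [-0.098 -0.04 ] -71.5 222.0
-60 [-0.09  -0.046] -79.9 230.4
-70 [-0.08  -0.051] -89.0 239.5
-80 [-0.07  -0.053] -98.7 249.2
-90 [-0.06  -0.054] -109.0 259.5
-100 [-0.049 -0.053] -119.9 270.4
-110 [-0.039 -0.051] -131.8 282.3
-120 [-0.029 -0.046] -144.2 294.7
-130 [-0.021 -0.04 ] -155.3 305.8
-140 [-0.014 -0.033] -165.3 315.8
-150 [-0.008 -0.024] -174.3 324.8
-160 [-0.003 -0.015] -183.4 333.9
-170 [-0.    -0.005] -193.1 343.6
-180 [0.001 0.006] -203.6 354.1
-181 [0.    0.007] -204.7 355.2
-182 [0.    0.008] -205.8 356.3
-183 [0.    0.009] -206.9 357.4
-184 [0.   0.01] -208.1 358.6
-185 [0.    0.011] -209.2 359.7
-186 [0.    0.012] -210.4 360.9
-187 [0.    0.013] -211.5 362.0
-188 [-0.     0.014] -212.6 363.1
-189 [-0.     0.015] -213.8 364.3
-190 [-0.     0.016] -214.9 365.4
-191 [-0.001  0.017] -216.0 366.5
```

Call:
carry_out:
  steps:
    - [[0.001,0.006,0],0,1]
    - [[0,0.016,0],0,1]
    - [[-0.003,0.026,0],0,1]
    - [[-0.008,0.036,0],0,1]
    - [[-0.014,0.044,0],0,1]
    - [[-0.021,0.052,0],0,1]
    - [[-0.029,0.058,0],0,1]
    - [[-0.039,0.062,0],0,1]
    - [[-0.049,0.065,0],0,1]
    - [[-0.06,0.066,0],0,1]

```text
time: 6.7
tool_pos: [0.5383, 0.0353, 0.1913]
ee_rot: [3.142, -0.0, 3.141]
wrist_force: [-3.0, -1.5, 2.1]
width: 0.0005
finger_force: 1.5
```

```bash
python3 - <<'E'
from loc import *
s=snap('top'); cv2.imwrite('pics/t2.png',cv2.resize(s['image'][180:340,300:520,::-1],None,fx=3,fy=3))
E
```

```text
(no output)
```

View pics/t2.png

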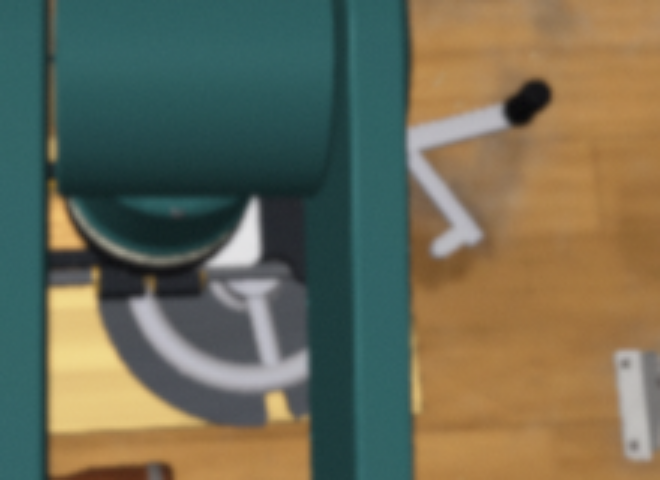

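The notch has moved round to the bottom at (275,405), about 80° clockwise as predicted, and the forces are about 3 N.

Call:
carry_out:
  steps:
    - [[-0.01,-0.001,0],0,1]
    - [[-0.02,-0.004,0],0,1]
    - [[-0.03,-0.008,0],0,1]
    - [[-0.038,-0.014,0],0,1]
    - [[-0.045,-0.022,0],0,1]
    - [[-0.051,-0.03,0],0,1]
    - [[-0.056,-0.04,0],0,1]
    - [[-0.059,-0.05,0],0,1]
    - [[-0.059,-0.06,0],0,1]
    - [[-0.059,-0.071,0],0,1]

```text
time: 8.0
tool_pos: [0.5964, -0.0362, 0.1913]
ee_rot: [3.141, -0.0, 3.141]
wrist_force: [-0.7, 2.8, -2.1]
width: 0.0005
finger_force: 1.8
```

Call:
carry_out:
  steps:
    - [[0.003,-0.01,0],0,1]
    - [[0.008,-0.019,0],0,1]
    - [[0.014,-0.028,0],0,1]
    - [[0.021,-0.035,0],0,1]
    - [[0.029,-0.041,0],0,1]
    - [[0.039,-0.046,0],0,1]
    - [[0.049,-0.048,0],0,1]
    - [[0.059,-0.049,0],0,1]
    - [[0.07,-0.048,0],0,1]
    - [[0.08,-0.046,0],0,1]

```text
time: 9.25
tool_pos: [0.5163, -0.0816, 0.1918]
ee_rot: [3.142, 0.001, 3.141]
wrist_force: [4.2, -0.4, -0.3]
width: 0.0004
finger_force: 2.3
```

Call:
carry_out:
  steps:
    - [[0.01,0.005,0],0,1]
    - [[0.018,0.011,0],0,1]
    - [[0.025,0.018,0],0,1]
    - [[0.031,0.027,0],0,1]
    - [[0.036,0.036,0],0,1]
    - [[0.039,0.046,0],0,1]
    - [[0.04,0.053,0],0,1]
    - [[0.04,0.057,0],0,1]
    - [[0.04,0.057,0],0,1]

```text
time: 10.38
tool_pos: [0.4764, -0.0238, 0.1911]
ee_rot: [3.14, -0.001, -3.141]
wrist_force: [0.1, -0.6, 1.4]
width: 0.0005
finger_force: 0.0
```

```bash
python3 - <<'E'
from loc import *
s=snap('top'); cv2.imwrite('pics/t3.png',cv2.resize(s['image'][180:340,300:520,::-1],None,fx=3,fy=3))
s=snap('side'); cv2.imwrite('pics/s3.png',cv2.resize(s['image'][150:290,250:450,::-1],None,fx=3,fy=3))
E
```

```text
(no output)
```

View pics/t3.png

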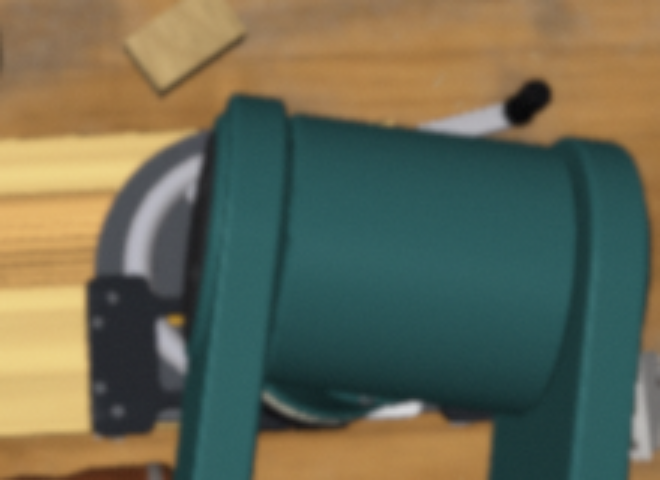

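The arm hides the wheel in this view, so I back off towards the far side of the post and measure from there.

Call:
carry_out:
  steps:
    - [[0,-0.02,0],0,1]
    - [[0,-0.02,-0.05],0,1]
    - [[0,-0.02,-0.09],0,1]
    - [[-0.05,-0.05,-0.09],0,1]
    - [[-0.1,-0.08,-0.09],0,1]
    - [[-0.145,-0.12,-0.09],0,1]
    - [[-0.188,-0.16,-0.09],0,1]
    - [[-0.188,-0.16,-0.09],0,1]

```text
time: 11.48
tool_pos: [0.6661, -0.1877, 0.2737]
ee_rot: [3.138, -0.009, 3.138]
wrist_force: [-0.3, -0.6, -0.4]
width: 0.0006
finger_force: 0.0
```

```bash
python3 - <<'E'
from loc import *
from scipy.optimize import minimize
s=snap('top'); cv2.imwrite('pics/t4.png',cv2.resize(s['image'][180:340,300:520,::-1],None,fx=3,fy=3))
X=cloud(s); Z=X[...,2]; c=np.array([.5375,-.0253])
r=np.hypot(X[...,0]-c[0],X[...,1]-c[1])
m=(Z>.215)&(Z<.24)&(r<.09); P=X[m]; print('handle top',P.mean(0),m.sum(),np.degrees(np.arctan2(*(P.mean(0)[:2]-c)[::-1])))
m=(Z>.17)&(Z<.2)&(np.hypot(X[...,0]-.622,X[...,1]+.185)<.035); P=X[m]; print('post',P.mean(0),P.min(0),P.max(0),m.sum())
E
```

```text
handle top [0.4850451  0.0026108  0.22790925] 177 151.98293880023124
post [ 0.62164742 -0.18317442  0.18291286] [ 0.61465292 -0.19241076  0.17019382] [ 0.63144543 -0.17569634  0.18845524] 114
```

View pics/t4.png

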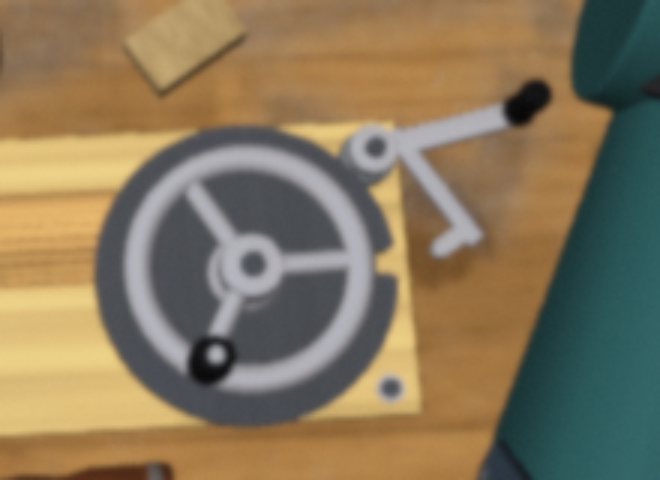

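The notch at (385,260) is about 1.5° (0.026 rad) short of true, well inside the 0.08 rad capture range. The pawl is still open. Now I push it back.

Call:
carry_out:
  steps:
    - [[0,0,0.05],0,1]
    - [[0,0,0.1],0,1]
    - [[0,0,0.124],0,1]
    - [[0,0,0.124],0,1]
    - [[0.015,0,0.124],0,1]
    - [[0.026,0,0.124],0,1]
    - [[0.034,0.001,0.124],0,1]
    - [[0.04,0.001,0.124],0,1]
    - [[0.046,0.002,0.124],0,1]
    - [[0.046,0.002,0.124],0,1]

```text
time: 12.78
tool_pos: [0.6178, -0.1825, 0.1573]
ee_rot: [3.141, -0.001, 3.141]
wrist_force: [0.4, 0.5, -0.1]
width: 0.0002
finger_force: 0.0
```

Call:
carry_out:
  steps:
    - [[0.005,0,0],0,1]
    - [[0.01,0.001,0],0,1]
    - [[0.014,0.001,0],0,1]
    - [[0.018,0.002,0],0,1]
    - [[0.021,0.002,0],0,1]
    - [[0.021,0.002,0],0,1]

```text
time: 13.52
tool_pos: [0.5969, -0.1807, 0.1575]
ee_rot: [3.141, -0.001, 3.141]
wrist_force: [-0.0, 0.1, 0.6]
width: 0.0003
finger_force: 0.0
```

Call:
carry_out:
  steps:
    - [[0.001,0,0],0,1]
    - [[0.002,0,0],0,1]
    - [[0.003,0,0],0,1]

```text
time: 13.9
tool_pos: [0.5948, -0.1803, 0.1576]
ee_rot: [3.141, 0.001, 3.141]
wrist_force: [1.0, 2.2, -0.0]
width: 0.0007
finger_force: 1.2
```

Call:
carry_out:
  steps:
    - [[0.001,0,0],0,1]
    - [[0.001,0,0],0,1]

```text
time: 14.15
tool_pos: [0.5947, -0.1803, 0.1576]
ee_rot: [3.141, 0.003, -3.141]
wrist_force: [4.9, 1.9, -1.6]
width: 0.0005
finger_force: 2.7
```

Call:
carry_out:
  steps:
    - [[0.001,0,0],0,1]
    - [[0.002,0,0],0,1]
    - [[0.002,0,0],0,1]

```text
time: 14.52
tool_pos: [0.5947, -0.1802, 0.1577]
ee_rot: [3.141, 0.007, -3.141]
wrist_force: [9.9, 2.3, -3.3]
width: 0.0003
finger_force: 5.0
```

Call:
carry_out:
  steps:
    - [[-0.01,0,0],0,1]
    - [[-0.035,0,0],0,1]
    - [[-0.045,0,-0.05],0,1]
    - [[-0.045,0,-0.11],0,1]
    - [[-0.045,-0.08,-0.14],0,1]
    - [[-0.045,-0.12,-0.14],0,1]
    - [[-0.045,-0.12,-0.14],0,1]

```text
time: 15.4
tool_pos: [0.635, -0.306, 0.2964]
ee_rot: [-3.14, -0.003, 3.134]
wrist_force: [0.5, 0.2, -0.2]
width: 0.0003
finger_force: 0.0
```

```bash
python3 - <<'E'
from loc import *
s=snap('top'); cv2.imwrite('pics/t5.png',cv2.resize(s['image'][180:340,300:520,::-1],None,fx=3,fy=3))
X=cloud(s); X0=np.load('top0.npy'); c=np.array([.5375,-.0253])
for Y in(X0,X):
    Z=Y[...,2]; r=np.hypot(Y[...,0]-c[0],Y[...,1]-c[1])
    m=(Z>.215)&(Z<.24)&(r<.09); P=Y[m]; print('handle',np.degrees(np.arctan2(*(P.mean(0)[:2]-c)[::-1])))
    m=(Z>.175)&(Z<.2)&(np.hypot(Y[...,0]-.577,Y[...,1]+.181)<.035); P=Y[m]; print('post',P.mean(0),P.min(0),P.max(0),m.sum())
i0=cv2.imread('pics/top0.png')
cv2.imwrite('pics/c0.png',np.hstack([cv2.resize(i[205:295,360:500],None,fx=2.8,fy=2.8,interpolation=cv2.INTER_CUBIC) for i in(i0,s['image'][:,:,::-1])]))
E
```

```text
handle 150.45462476949214
post [ 0.57649362 -0.18088139  0.18379955] [ 0.56985005 -0.19182251  0.17504144] [ 0.58548924 -0.17388311  0.18907637] 95
handle 151.34098780117964
post [ 0.57504716 -0.18059247  0.18414592] [ 0.56818931 -0.18961866  0.17539218] [ 0.58416777 -0.17340951  0.19039002] 95
```

View pics/c0.png

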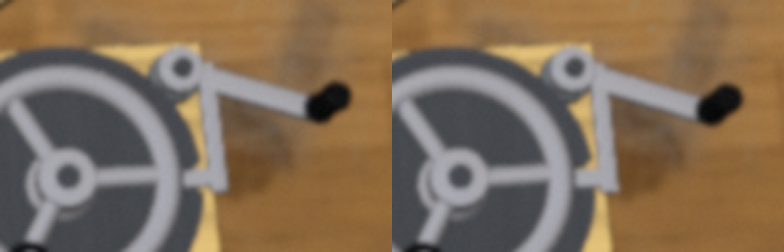

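Before on the left, now on the right: the nose is back in the notch, with the nose end at about (190,180) and (583,180). The post is within 1.5 mm of its start, and the handle within 0.9° (0.016 rad).

```bash
python3 -c "
from bench import robot
print(robot.close_job())"
```

```text
the job is handed in; nothing more can be done
None
```

I pushed the pawl clear, pushed the wheel one full turn clockwise (it sits about 0.9° short of its start bearing, within the notch's play), pushed the pawl fully home again, and handed the job in at about 15 s with the robot touching nothing; no result was returned.

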